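# Close the break of a red serving slab along the rail of a gluing jig

## Robot

A 6-joint arm with a two-finger parallel gripper is mounted at the origin on the work surface. World frame = base frame: x ahead of the robot, y to its left, z up, the work surface at z = 0. Lengths are in mm, angles in rad, forces in N, time in s.
With the tool pointing down it reaches from about 350 to 875 mm from the base axis. Payload 4.2 kg.
Tool frame: the origin (TCP) lies at the centre of the arm's flange, where the gripper is bolted on; the fingertips stand 173 mm ahead of it and the grasp point (between the pads) lies 155 mm ahead of it; z points along the fingers, y is the direction in which the jaws open and shut (so a half turn about z gives the same grasp; the last joint's range is limited). The gripper opens to 85 mm and grips with 20 to 120 N. Pads are 22 mm wide; open, the fingers measure 114 mm over their backs; the gripper's body (76 mm by 85 mm) begins 54 mm behind the grasp point. The pads swing forward as they close: fully open they stand 13 mm farther back than shut.
Start: joints at [1.452, 0.385, 0.008, 0, -1.194, -0.259], TCP at [230.515, 580.916, 404.712] pointing down, gripper open.
Joint ranges: [-3.14, 3.14], [-1.21, 2.06], [-1.07, 1.41], [-3.16, 2.05], [-2.99, -0.16], [-3.1, 3.1]. Speed limits (rad/s): [2.79, 2.79, 3.14, 3.14, 3.14, 3.14].

## Interface

Orientations are given as a rotation vector (axis times angle).
In Python, from rig import readout, optics, arm gives the robot as it stands.
- The arm moves only by the tool arm_command, never from a script. Its argument "targets" is a list of rows, each a list of 5 numbers: the finger opening in mm, from 0 to 85.4, then the shift along the tool's x, y, z in units of 0.02 m (1.0 is 0.02 m), then the turn about the tool's z in units of 6 degrees (1.0 is 6 degrees). A call has 1 to 12 rows; each row shifts and turns the commanded pose from where the row before left it, along the tool's axes as they then stand; what a row does not reach is not made up. A row lasts 1/8 s, in which the tool goes at most 62.5 mm and 10.7 degrees, less where a joint would pass 70% of its speed; a pose out of reach is approached as far as the arm can. A call with a number of a shift or a turn outside -1 to 1 is refused whole. A call with a gripper value outside its range is refused whole. The fingers move at their own pace and stop on an object; "force" is the grip in N (left out, the last holds). Time passes only in rows, so rows that do not move let the fingers close. It gives the time, the measured TCP pose, the force and the opening at its end, in the units of the state.
- readout.sense(): the state, without advancing time (a new reading comes with each control period).
- optics.capture(name): name is "scene" or "top" or "wrist"; returns a dict with "pixels" (420x560x3 uint8, red, green, blue), "fov_y" (degrees; the focal length in pixels is half the picture's height over the tangent of half this angle, whatever the lens; pixels are square), "cx", "cy" (the principal point, pixels), "R" (3x3) and "t" (3): a world point X has camera coordinates R X + t. Camera axes: x right, y down, z forward; pixel columns grow to the right and rows downward; lengths in mm; the calibration is good to about 2 mm. A picture is of the moment at which its call begins. There is no depth.
- arm.finish_job(): hands the job in, once; it reports no verdict.
The state is a dict: "clock": time; "q": joint angles; "qvel": joint speeds; "effort": joint torques, N m; "eef_pos": TCP position; "tool_rot": TCP orientation; "wrist_force": force on the tool from outside, world axes, zero at the start; "wrist_torque": the same for the moment, N m; "finger_gap": finger opening in mm.
Only numpy, scipy, OpenCV 4.12 (cv2) and the standard library are available. Lean on these libraries where they do the work, as an engineer would, in place of code of your own. Each camera call takes 0.05 s, during which the arm holds its last target. There are 200 camera calls.

## Task

A small red serving slab, broken in two, is being mended on the magnetic gluing jig: one part is already held in the jig's corner with gold lacquer on its broken edge, the other lies loose on the plate. With the fingertips, and without picking it up, push the loose part flat against the long rail while it is still well short of the fixed part, then slide it along the rail, through between the rail and the block magnet, until the break is closed and the part lies square against the rail. Let go, and leave everything else on the table where it stands.

Things in the scene. Friction and masses are not known exactly. Their poses are not given: they have to be found in the camera images.
- half: loose part of the slab: dark red glazed stoneware, 70 (x) by 80 (y) by 9 mm, about 115 g, lying on the plate, its top 15 mm above the table. Origin: underside, middle of the 70 x 80. Its straight +x edge (x = +35 mm) goes against the long rail, +y is the broken edge, -y (y = -40 mm) the straight tail. Starts 50 to 95 mm off the rail, 110 to 160 mm short of home, turned up to 0.35 rad; slides easily when pushed at an edge.
- break (a point): point of the loose part's broken edge, at x = 5, y = 41, z = 9 mm of it. From here the edge runs straight to y = 36 mm at x = -35 mm and to y = 43 mm at x = +35 mm; it matches the fixed part's broken edge.
- jig: gluing jig, fixed: grey steel plate 200 (x) by 340 (y) mm, top 6 mm above the table; origin on the table under its middle. Aluminium rails 10 mm wide, 16 mm high above the plate, along two edges: the long rail along the whole +x edge (inner face x = +90 mm), the end rail at the +y end (inner face y = +160 mm). The fixed part of the slab and two block magnets sit by the corner where the rails meet.
- rail (a point): middle of the long rail's inner face, at its foot on the plate: x = 90, y = 0, z = 6 mm of the jig. Axes as the jig's.
- gap_magnet (a point): foot centre of the black block magnet, 24 x 24 x 14 mm, fixed on the plate at x = 4, y = 100 mm of the jig. It leaves a channel 74 mm wide between itself and the long rail for the 70 mm wide loose part. A second one like it at x = 8, y = 138 mm holds the fixed part.
- pocket (a point): where the loose part's origin comes when the break is closed: on the plate at x = 55, y = 60, z = 6 mm of the jig. Axes as the jig's: x points square at the long rail, y along the long rail towards the closed corner, z up; the loose part's axes agree with them when it is home.
- first_half: the fixed part of the slab, dark red, 9 mm thick, gold along its broken edge, held in the corner (jig x = 20 to 90 mm, up to y = 160 mm); it does not move. Its origin and axes are those of pocket.
- spare_magnet: a spare black block magnet 24 x 24 x 14 mm with a steel cap, stuck fast on the plate on the side away from the long rail, near the end rail; origin under its middle.
- red_bowl: red mended bowl standing upside down, 126 mm across, 61 mm high, origin under its middle; leave alone
- grey_bowl: charcoal mended bowl standing upside down, 126 mm across, 61 mm high, origin under its middle; leave alone
- cup: upturned paper cup, 84 mm across at the foot, 98 mm high, a wooden stick 110 mm long lying across its top; origin under its middle; leave alone
- gold_jar: small glass jar of gold with a brass cap, 42 mm across, 48 mm high; origin under its middle; leave alone
- water: clear water bottle with a blue cap, 64 mm across, 200 mm high; origin under its middle; leave alone
Things that resemble listed ones, but are neither listed nor needed, are in the scene too. There is more than one size of the half; the one meant has the size given above.

How it is judged:
By the outcome, as a careful person would: the job done as asked, in the order asked, and still so for the second after the job is handed in, with the robot touching nothing.
It also fails if it takes over 45 s, if anything falls off the work surface, if the arm or the gripper's body presses on something with over 40 N, if the wrist force passes 120 N, or if a joint passes its speed limit or range.

## Working session

There is one attempt and no reset: what is moved stays moved. The work goes in short steps, Python scripts to look and compute and a tool call to move; the robot and the scene stay as the last step left them, time stands still between calls to the robot, and variables do not carry over. Pictures are saved under pics/ and viewed, about 8 in all and at most 12, crops included, and the job is handed in when it is done.

Besides the shell and the picture viewer there is one more tool, called after "Call:" by a JSON object that holds its "fn" and its "kwargs", one argument or row to a line. arm_command: Moves the arm, as the interface text tells. Its arguments: {"type":"object","properties":{"targets":{"type":"array","items":{"type":"array","items":{"type":"number"}}},"force":{"type":"number"}},"required":["targets"]}

```bash
mkdir -p pics
cat > h.py <<'E'
import numpy as np, cv2
from rig import readout, optics, arm
def cap(n, f=None):
    c=optics.capture(n); c['img']=cv2.cvtColor(c['pixels'],cv2.COLOR_RGB2BGR)
    c['f']=210/np.tan(np.radians(c['fov_y'])/2); c['R']=np.array(c['R']); c['t']=np.array(c['t'])
    if f: cv2.imwrite('pics/'+f+'.png',c['img'])
    return c
def ray(c,px,z):
    px=np.atleast_2d(px).astype(float)
    d=np.c_[(px[:,0]-c['cx'])/c['f'],(px[:,1]-c['cy'])/c['f'],np.ones(len(px))]@c['R']
    o=-c['R'].T@c['t']
    return o+d*((z-o[2])/d[:,2])[:,None]
def proj(c,X):
    p=np.atleast_2d(X)@c['R'].T+c['t']
    return np.c_[c['cx']+c['f']*p[:,0]/p[:,2],c['cy']+c['f']*p[:,1]/p[:,2]]
E
python3 - <<'E'
from h import *
import pickle
for n in("top","scene","wrist"):
    c=cap(n,n+'0'); print(n,c['fov_y'],c['cx'],c['cy'],-c['R'].T@c['t'],c['R'].round(2).tolist()); pickle.dump(c,open(n+'0.pkl','wb'))
print(readout.sense())
E
```

```text
top 53.19198203095614 281.08096784063173 212.9904030249098 [420.79374099  -8.08956422 983.97858399] [[-0.01, -1.0, -0.01], [-1.0, 0.01, -0.07], [0.07, 0.0, -1.0]]
scene 47.67355762221512 280.9036848191346 211.54771336455227 [1208.62627531  222.71068145 1064.95078698] [[-0.32, 0.95, 0.0], [0.76, 0.26, -0.59], [-0.56, -0.19, -0.81]]
wrist 62.10764167185573 279.36348753434356 215.0630990530607 [293.34274677 556.56412319 373.70423764] [[-0.37, -0.93, 0.0], [-0.9, 0.36, 0.27], [-0.25, 0.1, -0.96]]
{'clock': 0.15, 'q': array([ 1.45159851e+00,  3.85373125e-01,  6.94030293e-03, -3.34227112e-04,
       -1.19403600e+00, -2.58597161e-01]), 'qvel': array([-0.00035471, -0.00395784,  0.00545424,  0.00371247, -0.00024209,
       -0.00172191]), 'effort': array([-2.19771127e-04, -3.92676651e+01,  1.88582897e+01,  4.18861315e+00,
       -3.40851708e-03,  2.22398846e-07]), 'eef_pos': array([230.46196221, 580.79206373, 403.87960641]), 'tool_rot': array([ 3.08401320e+00, -5.89788698e-01, -3.03706451e-04]), 'wrist_force': array([-0.1568286 , -0.57938537, -0.23395762]), 'wrist_torque': array([-0.00970685, -0.06394753,  0.00623071]), 'finger_gap': 85.68556100356899}
```

View pics/top0.png

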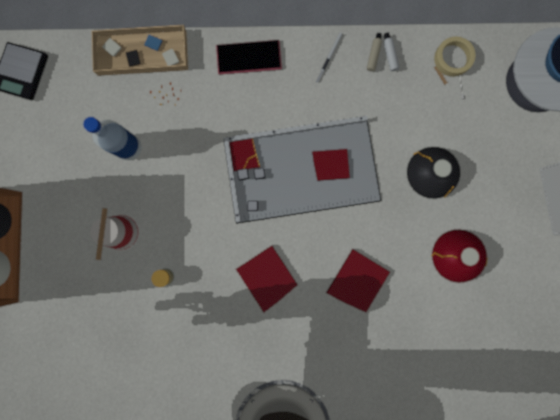

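View pics/scene0.png

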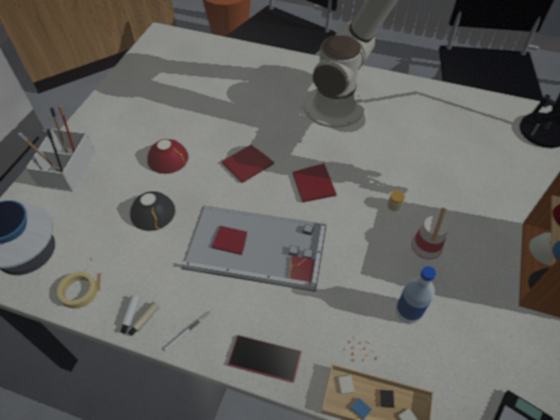

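The top view shows three candidates for the loose part: the red piece on the plate at (332,165) and two larger red slabs on the table at (267,278) and (358,281). The one on the plate fits. The fixed part is at (245,155), the long rail runs along the top from (228,138) to (377,120), and the end rail is on the left. Next I'll measure it and confirm in a crop.

```bash
cat >> h.py <<'E'
def redquads(c,amin=200):
    hsv=cv2.cvtColor(c['img'],cv2.COLOR_BGR2HSV)
    m=(((hsv[...,0]<8)|(hsv[...,0]>170))&(hsv[...,1]>140)&(hsv[...,2]>50)).astype(np.uint8)*255
    cs,_=cv2.findContours(m,cv2.RETR_EXTERNAL,cv2.CHAIN_APPROX_NONE)
    return [k for k in cs if cv2.contourArea(k)>amin]
E
python3 - <<'E'
from h import *
import pickle
for n in("top","scene"):
    c=pickle.load(open(n+'0.pkl','rb'))
    for k in redquads(c):
        P=ray(c,k[:,0,:],15)[:,:2].astype(np.float32)
        r=cv2.minAreaRect(P); print(n,k[:,0].mean(0).round(),np.round(r[0]),np.round(r[1],1),round(r[2],1))
c=pickle.load(open('top0.pkl','rb'))
cr=c['img'][100:240,210:400]; cv2.imwrite('pics/crop.png',cv2.resize(cr,None,fx=4.2,fy=4.2,interpolation=cv2.INTER_CUBIC))
E
```

```text
top [358. 281.] [ 330. -178.] [ 96.5 112.4] 57.7
top [266. 278.] [340.  30.] [111.8  95.7] 33.0
top [457. 255.] [ 385. -409.] [120.5 111.6] 62.4
top [331. 164.] [ 602. -120.] [65.3 78.1] 3.9
top [241. 152.] [629.  85.] [65.5 53.1] 9.2
scene [230. 240.] [ 606. -120.] [63.1 74.1] 4.0
scene [313. 186.] [351.  35.] [100.1  92.7] 31.5
scene [175. 156.] [ 378. -392.] [98.8 72.6] 66.5
```

View pics/crop.png

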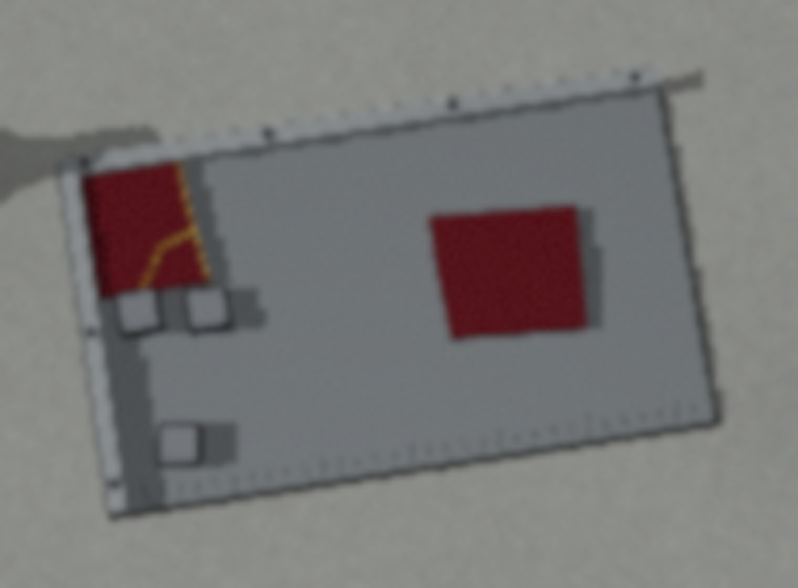

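The crop confirms it: the piece on the plate measures about 70 x 80 mm, while the other two are about 100 x 115 mm. Next I fit the jig pose from the plate corner, rail foot, fixed-part corners and magnets.

Run:
```python
from h import *
import pickle
from scipy.spatial.transform import Rotation as Ro
c=pickle.load(open('top0.pkl','rb'))
pts=[((718,424),(-100,-170,6)),((662,88),(90,-170,6)),((85,178),(90,160,15)),((102,297),(20,160,15)),((210,278),(20,96,15)),((183,163),(90,103,15)),((208,308),(4,100,20)),((139,312),(8,138,20))]
W=[];J=[]
for u,j in pts:
    px=(np.array(u)+.5)/4.2-.5+[210,100]; W.append(ray(c,px,j[2])[0]); J.append(j)
W=np.array(W);J=np.array(J,float)
a=J[:,:2]-J[:,:2].mean(0);b=W[:,:2]-W[:,:2].mean(0)
th=np.arctan2((a[:,0]*b[:,1]-a[:,1]*b[:,0]).sum(),(a*b).sum())
R=np.array([[np.cos(th),-np.sin(th)],[np.sin(th),np.cos(th)]]);o=W[:,:2].mean(0)-R@J[:,:2].mean(0)
print('th',th,'o',o);print('resid',((W[:,:2]-o)@R-J[:,:2]).round(1).tolist())
np.savez('jig.npz',th=th,o=o)
k=[k for k in redquads(c) if abs(k[:,0].mean(0)-[331,164]).max()<10][0]
P=((ray(c,k[:,0],15)[:,:2]-o)@R).astype(np.float32)
r=cv2.minAreaRect(P);print('half in jig',r, cv2.boxPoints(r).round(1).tolist())
e=cv2.approxPolyDP(P.reshape(-1,1,2),6,True)[:,0];print('quad',e.round(1).tolist())
s=readout.sense();M=Ro.from_rotvec(s['tool_rot']).as_matrix();print(M.round(3)); print('tcp in jig',(s['eef_pos'][:2]-o)@R, 'tool x ang in jig',np.arctan2(M[1,0],M[0,0])-th)
```

```text
th 0.1414359964859522 o [592.87034576 -54.21492492]
resid [[-1.1, 0.3], [1.7, -0.6], [-1.7, -1.8], [0.4, -1.5], [1.8, 1.6], [-1.7, -0.1], [0.4, 1.0], [0.1, 1.0]]
half in jig ((-0.33819580078125, -66.84463500976562), (78.1259765625, 65.3066177368164), 85.75053405761719) [[-35.79999923706055, -103.4000015258789], [29.299999237060547, -108.19999694824219], [35.099998474121094, -30.299999237060547], [-30.0, -25.5]]
quad [[27.799999237060547, -107.69999694824219], [32.599998474121094, -30.299999237060547], [-29.700000762939453, -32.20000076293945], [-33.400001525878906, -102.30000305175781]]
[[ 0.929 -0.369 -0.001]
 [-0.369 -0.929 -0.002]
 [ 0.     0.002 -1.   ]]
tcp in jig [-269.27588052  679.75305243] tool x ang in jig -0.5193540870681674
```

Fit residuals are at most 1.8 mm. In jig coordinates the half is at (0,-67) and turned about -0.074 rad, so it is 55 mm off the rail and 127 mm short of home, which fits the ranges given. Now I square the tool to the jig and travel high.

Call:
{"fn": "arm_command", "kwargs": {
  "targets": [
    [25,0,0,0,-1],
    [25,0,0,0,-1],
    [25,0,0,0,-1],
    [25,0,0,0,-1],
    [25,0,0,0,-0.96],
    [25,0.26,0.98,0,0],
    [25,0.26,0.98,0,0],
    [25,0.26,0.98,0,0],
    [25,0.26,0.98,0,0],
    [25,0.26,0.98,0,0],
    [25,0.26,0.98,0,0],
    [25,0.26,0.98,0,0]
  ],
  "force": 60
}}

```text
clock: 1.65
eef_pos: [286.4, 448.9, 404.8]
tool_rot: [-3.134, -0.222, -0.0]
wrist_force: [-0.4, 0.5, 0.6]
finger_gap: 24.7
```

Call:
{"fn": "arm_command", "kwargs": {
  "targets": [
    [25,0.26,0.98,0,0],
    [25,0.26,0.98,0,0],
    [25,0.26,0.98,0,0],
    [25,0.26,0.98,0,0],
    [25,0.26,0.98,0,0],
    [25,0.26,0.98,0,0],
    [25,0.26,0.98,0,0],
    [25,0.26,0.98,0,0],
    [25,0.26,0.98,0,0],
    [25,0.26,0.98,0,0],
    [25,0.26,0.98,0,0],
    [25,0.26,0.98,0,0]
  ]
}}

```text
clock: 3.15
eef_pos: [381.3, 224.9, 404.8]
tool_rot: [-3.134, -0.222, -0.0]
wrist_force: [0.6, -0.1, -0.2]
finger_gap: 25.2
```

Call:
{"fn": "arm_command", "kwargs": {
  "targets": [
    [25,0.26,0.98,0,0],
    [25,0.26,0.98,0,0],
    [25,0.26,0.98,0,0],
    [25,0.26,0.98,0,0],
    [25,0.26,0.98,0,0],
    [25,0.26,0.98,0,0],
    [25,0.26,0.98,0,0],
    [25,0.26,0.98,0,0],
    [25,0.26,0.98,0,0],
    [25,0.26,0.98,0,0],
    [25,0.26,0.98,0,0],
    [25,0.26,0.98,0,0]
  ]
}}

```text
clock: 4.65
eef_pos: [475.9, 0.8, 404.7]
tool_rot: [3.134, 0.222, -0.0]
wrist_force: [0.5, -0.2, 0.1]
finger_gap: 25.1
```

```bash
cat >> h.py <<'E'
from scipy.spatial.transform import Rotation as Ro
def st():
    g=np.load('jig.npz');th=float(g['th']);R=np.array([[np.cos(th),-np.sin(th)],[np.sin(th),np.cos(th)]])
    s=readout.sense();M=Ro.from_rotvec(s['tool_rot']).as_matrix()
    print('t',s['clock'],'jig',((s['eef_pos'][:2]-g['o'])@R).round(1),'z',s['eef_pos'][2].round(1),'ang',round(np.arctan2(M[1,0],M[0,0])-th,4),'F',s['wrist_force'].round(1),'Fjig',(s['wrist_force'][:2]@R).round(1),'gap',s['finger_gap'].round(1),'q',s['q'].round(2))
E
python3 -c "
from h import *
st()"
```

```text
Traceback (most recent call last):
  File "h.py", line 25, in st
    print('t',s['clock'],'jig',((s['eef_pos'][:2]-g['o'])@R).round(1),'z',s['eef_pos'][2].round(1),'ang',round(np.arctan2(M[1,0],M[0,0])-th,4),'F',s['wrist_force'].round(1),'Fjig',(s['wrist_force'][:2]@R).round(1),'gap',s['finger_gap'].round(1),'q',s['q'].round(2))
                                                                                                                                                                                                                            ^^^^^^^^^^^^^^^^^^^^^
AttributeError: 'float' object has no attribute 'round'
```

Call:
{"fn": "arm_command", "kwargs": {
  "targets": [
    [25,0.27,0.98,0,0],
    [25,0.27,0.98,0,0],
    [25,0.27,0.98,0,0],
    [25,0.27,0.98,0,0],
    [25,0.27,0.98,0,0],
    [25,0.27,0.98,0,0],
    [25,0.27,0.98,0,0],
    [25,0,0,1,0],
    [25,0,0,1,0],
    [25,0,0,1,0],
    [25,0,0,1,0],
    [25,0,0,1,0]
  ]
}}

```text
clock: 6.15
eef_pos: [532.7, -129.0, 304.1]
tool_rot: [3.134, 0.222, 0.0]
wrist_force: [-0.2, -0.1, 0.4]
finger_gap: 25.3
```

Call:
{"fn": "arm_command", "kwargs": {
  "targets": [
    [25,0,0,1,0],
    [25,0,0,1,0],
    [25,0,0,1,0],
    [25,0,0,1,0],
    [25,0,0,0.7,0],
    [25,0,0,0,0]
  ]
}}

```text
clock: 6.9
eef_pos: [532.4, -128.7, 209.7]
tool_rot: [-3.134, -0.222, 0.004]
wrist_force: [0.2, -0.3, -0.0]
finger_gap: 25.2
```

```bash
sed -i "s/s\['finger_gap'\].round(1)/round(s['finger_gap'],1)/" h.py; python3 -c "
from h import *
st()
c=cap('scene'); cv2.imwrite('pics/s1.png',cv2.resize(c['img'][170:310,160:350],None,fx=4,fy=4,interpolation=cv2.INTER_CUBIC))"
```

```text
t 6.9 jig [-70.3 -65.2] z 209.7 ang -0.0 F [ 0.2 -0.3 -0. ] Fjig [ 0.1 -0.3] gap 25.2 q [ 0.06  0.48 -0.41 -0.   -0.68  1.65]
```

View pics/s1.png

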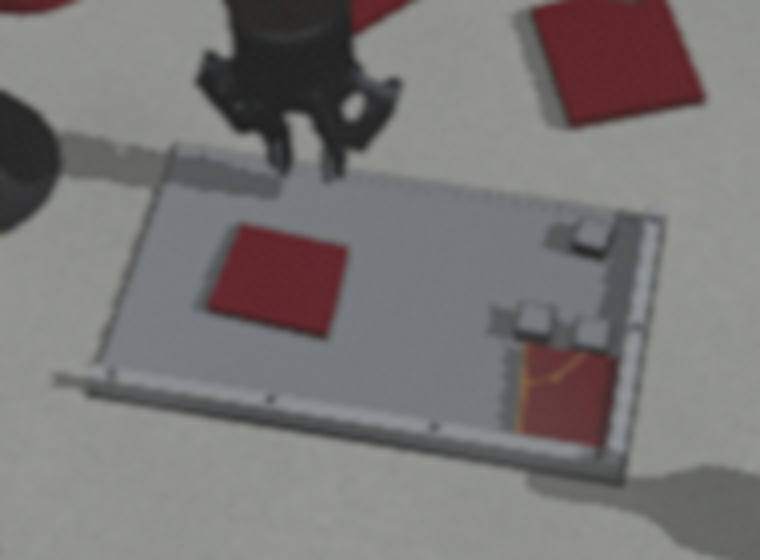

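The view shows the fingertips at crop (280,172) and (335,178), behind the half and clear of it. I go down gently and feel for the plate.

Call:
{"fn": "arm_command", "kwargs": {
  "targets": [
    [25,0,0,0.6,0],
    [25,0,0,0.4,0],
    [25,0,0,0.2,0],
    [25,0,0,0,0]
  ]
}}

```text
clock: 7.45
eef_pos: [532.6, -128.3, 186.4]
tool_rot: [-3.134, -0.222, 0.001]
wrist_force: [0.3, -0.1, 0.1]
finger_gap: 25.0
```

Call:
{"fn": "arm_command", "kwargs": {
  "targets": [
    [25,0,0,0.1,0],
    [25,0,0,0,0]
  ]
}}

```text
clock: 7.7
eef_pos: [532.7, -128.3, 184.8]
tool_rot: [3.134, 0.222, 0.0]
wrist_force: [0.0, 0.6, -0.2]
finger_gap: 25.2
```

```bash
python3 -c "
from h import *
st()
c=cap('scene','s2'); print(proj(c,[[532,-129,0]]))
cv2.imwrite('pics/s2c.png',cv2.resize(c['img'][180:260,190:290],None,fx=7,fy=7,interpolation=cv2.INTER_CUBIC))"
```

```text
t 7.7 jig [-70.  -64.9] z 184.8 ang 0.0002 F [ 0.   0.6 -0.2] Fjig [0.1 0.6] gap 25.2 q [ 0.06  0.52 -0.43  0.   -0.62  1.65]
[[237.55926723 219.97715075]]
```

View pics/s2c.png

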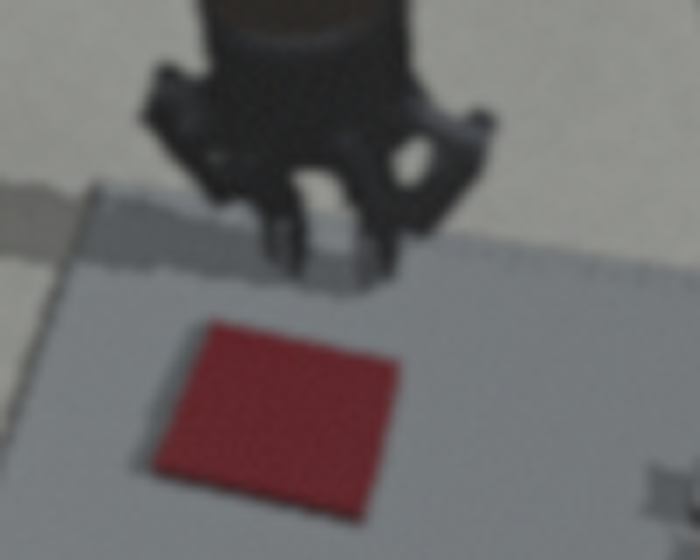

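The tips at crop (290,275) and (372,285) look just above the plate. I continue down in small steps.

Call:
{"fn": "arm_command", "kwargs": {
  "targets": [
    [25,0,0,0.1,0],
    [25,0,0,0,0]
  ]
}}

```text
clock: 8.0
eef_pos: [532.6, -128.4, 182.6]
tool_rot: [-3.134, -0.222, 0.0]
wrist_force: [1.0, -0.1, -0.5]
finger_gap: 24.6
```

Call:
{"fn": "arm_command", "kwargs": {
  "targets": [
    [25,0,0,0.08,0],
    [25,0,0,0,0]
  ]
}}

```text
clock: 8.25
eef_pos: [532.6, -128.3, 181.0]
tool_rot: [-3.134, -0.222, 0.001]
wrist_force: [-0.8, 0.3, 0.6]
finger_gap: 25.0
```

Call:
{"fn": "arm_command", "kwargs": {
  "targets": [
    [25,0,0,0.05,0],
    [25,0,0,0,0]
  ]
}}

```text
clock: 8.5
eef_pos: [532.6, -128.3, 180.0]
tool_rot: [-3.134, -0.222, 0.0]
wrist_force: [0.2, 0.1, 0.4]
finger_gap: 25.0
```

Still free at TCP z = 180, so the tips are about 7–9 mm above the table. Pushing now.

Call:
{"fn": "arm_command", "kwargs": {
  "targets": [
    [25,0.5,0,0,0],
    [25,0.4,0,0,0],
    [25,0.25,0,0,0],
    [25,0.25,0,0,0],
    [25,0.25,0,0,0],
    [25,0.25,0,0,0],
    [25,0.25,0,0,0],
    [25,0.25,0,0,0],
    [25,0.25,0,0,0],
    [25,0.25,0,0,0],
    [25,0,0,0,0]
  ]
}}

```text
clock: 9.88
eef_pos: [590.6, -120.1, 180.2]
tool_rot: [3.134, 0.223, 0.001]
wrist_force: [-0.4, 0.2, -0.1]
finger_gap: 25.1
```

```bash
cat >> h.py <<'E'
def half(c,z=15):
    g=np.load('jig.npz');th=float(g['th']);R=np.array([[np.cos(th),-np.sin(th)],[np.sin(th),np.cos(th)]])
    for k in redquads(c):
        P=((ray(c,k[:,0],z)[:,:2]-g['o'])@R).astype(np.float32)
        m=P.mean(0)
        if abs(m[0])<110 and abs(m[1])<165: print('quad',m.round(1),cv2.minAreaRect(P)[1:],cv2.approxPolyDP(P.reshape(-1,1,2),6,True)[:,0].round(1).tolist())
E
python3 -c "
from h import *
st()
c=cap('scene');half(c)
cv2.imwrite('pics/s3c.png',cv2.resize(c['img'][180:300,180:340],None,fx=5,fy=5,interpolation=cv2.INTER_CUBIC))"
```

```text
t 9.875 jig [-11.5 -64.9] z 180.2 ang 0.0004 F [-0.4  0.2 -0.1] Fjig [-0.3  0.3] gap 25.1 q [ 0.07  0.59 -0.3   0.   -0.69  1.64]
quad [ 37.6 -64.2] ((65.77964782714844, 75.27333068847656), 1.1687039136886597) [[5.900000095367432, -101.30000305175781], [67.30000305175781, -97.80000305175781], [68.80000305175781, -26.600000381469727], [5.900000095367432, -33.70000076293945]]
```

View pics/s3c.png

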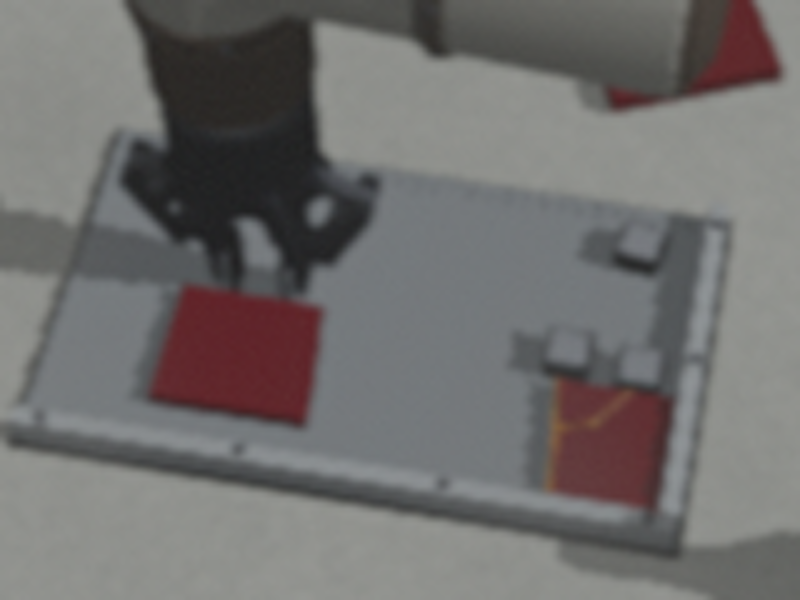

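The two fingers have squared the half, which is upright at crop (235,355) with about 20 mm left to the rail. I continue.

Call:
{"fn": "arm_command", "kwargs": {
  "targets": [
    [25,0.2,0,0,0],
    [25,0.2,0,0,0],
    [25,0.2,0,0,0],
    [25,0.2,0,0,0],
    [25,0,0,0,0]
  ]
}}

```text
clock: 10.55
eef_pos: [606.4, -117.8, 180.1]
tool_rot: [3.134, 0.222, 0.001]
wrist_force: [0.1, -0.3, 0.0]
finger_gap: 24.8
```

Call:
{"fn": "arm_command", "kwargs": {
  "targets": [
    [25,0.1,0,0,0],
    [25,0,0,0,0]
  ]
}}

```text
clock: 10.8
eef_pos: [608.0, -117.6, 180.1]
tool_rot: [3.134, 0.222, 0.0]
wrist_force: [-0.3, 0.4, 0.6]
finger_gap: 25.1
```

Call:
{"fn": "arm_command", "kwargs": {
  "targets": [
    [25,0.08,0,0,0],
    [25,0,0,0,0]
  ]
}}

```text
clock: 11.05
eef_pos: [609.6, -117.4, 180.1]
tool_rot: [3.134, 0.222, 0.0]
wrist_force: [-0.4, 0.3, -0.7]
finger_gap: 24.7
```

Call:
{"fn": "arm_command", "kwargs": {
  "targets": [
    [25,0.07,0,0,0],
    [25,0,0,0,0]
  ]
}}

```text
clock: 11.3
eef_pos: [611.0, -117.2, 180.1]
tool_rot: [3.134, 0.222, 0.0]
wrist_force: [-1.1, -0.2, 0.3]
finger_gap: 24.9
```

Call:
{"fn": "arm_command", "kwargs": {
  "targets": [
    [25,0.06,0,0,0],
    [25,0,0,0,0]
  ]
}}

```text
clock: 11.55
eef_pos: [612.2, -117.0, 180.1]
tool_rot: [3.134, 0.222, 0.001]
wrist_force: [-0.9, 0.1, -0.6]
finger_gap: 25.0
```

Call:
{"fn": "arm_command", "kwargs": {
  "targets": [
    [25,0.06,0,0,0],
    [25,0,0,0,0]
  ]
}}

```text
clock: 11.8
eef_pos: [612.8, -117.0, 180.0]
tool_rot: [-3.134, -0.222, 0.002]
wrist_force: [-2.9, 0.5, 1.9]
finger_gap: 24.9
```

Call:
{"fn": "arm_command", "kwargs": {
  "targets": [
    [25,0.06,0,0,0],
    [25,0,0,0,0]
  ]
}}

```text
clock: 12.05
eef_pos: [613.3, -116.9, 180.0]
tool_rot: [-3.134, -0.222, 0.006]
wrist_force: [-4.6, -0.5, 3.3]
finger_gap: 25.0
```

Call:
{"fn": "arm_command", "kwargs": {
  "targets": [
    [25,0.06,0,0,0],
    [25,0,0,0,0]
  ]
}}

```text
clock: 12.3
eef_pos: [613.8, -116.9, 179.9]
tool_rot: [-3.134, -0.221, 0.01]
wrist_force: [-8.3, -1.7, 5.6]
finger_gap: 24.7
```

```bash
python3 -c "
from h import *
st()
print(readout.sense()['wrist_torque'])
c=cap('scene');half(c)
cv2.imwrite('pics/s4c.png',cv2.resize(c['img'][220:290,190:290],None,fx=8,fy=8,interpolation=cv2.INTER_CUBIC))"
```

```text
t 12.3 jig [ 11.9 -65. ] z 179.9 ang -0.0005 F [-8.3 -1.7  5.6] Fjig [-8.4 -0.5] gap 24.7 q [ 0.07  0.62 -0.23 -0.   -0.73  1.64]
[-0.22701775  2.10024516  0.06821329]
quad [ 56.4 -65.6] ((58.661407470703125, 74.70021057128906), 0.038149282336235046) [[28.0, -100.69999694824219], [67.80000305175781, -100.30000305175781], [75.4000015258789, -92.9000015258789], [82.5, -98.9000015258789], [83.80000305175781, -28.100000381469727], [27.799999237060547, -33.79999923706055]]
```

View pics/s4c.png

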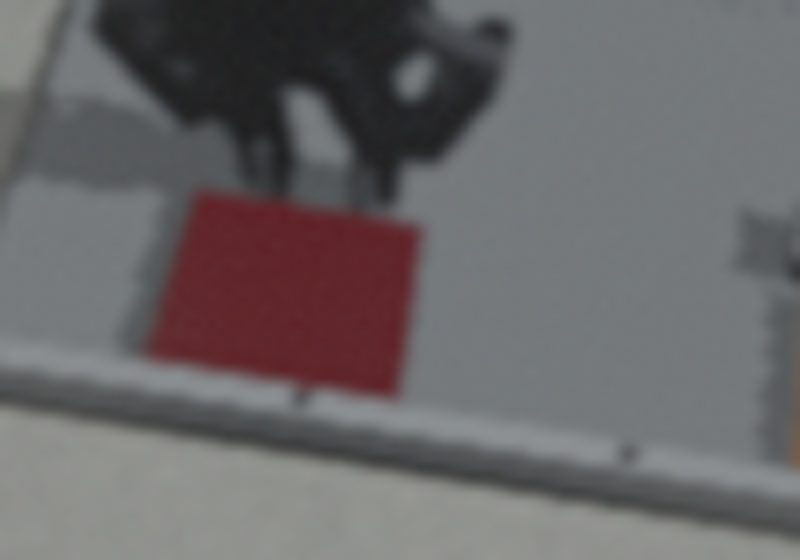

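The half lies flat along the rail, its edge parallel at crop (150,355)–(395,395), with about 8 N contact and about 125 mm short of home. I back off, lift and move round to the tail.

Call:
{"fn": "arm_command", "kwargs": {
  "targets": [
    [25,-0.2,0,0,0],
    [25,-0.5,0,0,0],
    [25,-0.8,0,0,0],
    [25,0,0,-0.7,0],
    [25,0,0,-1,0],
    [25,0,0,-0.3,0],
    [25,0.92,0.94,0,0],
    [25,0.92,0.94,0,0],
    [25,0.92,0.94,0,0],
    [25,0.92,0.94,0,0],
    [25,0,0,0,1],
    [25,0,0,0,1]
  ]
}}

```text
clock: 13.85
eef_pos: [669.8, -185.1, 219.7]
tool_rot: [-3.139, 0.113, -0.0]
wrist_force: [-0.0, 0.7, 1.1]
finger_gap: 24.8
```

Call:
{"fn": "arm_command", "kwargs": {
  "targets": [
    [25,0,0,0,1],
    [25,0,0,0,1],
    [25,0,0,0,1],
    [25,0,0,0,1],
    [25,0,0,0,1],
    [25,0,0,0,1],
    [25,0,0,0,1],
    [25,0,0,0,1],
    [25,0,0,0,1],
    [25,0,0,0,1],
    [25,0,0,0,1],
    [25,0,0,0,1]
  ]
}}

```text
clock: 15.35
eef_pos: [669.7, -184.7, 220.1]
tool_rot: [-2.474, 1.936, -0.001]
wrist_force: [-0.4, -0.5, 0.5]
finger_gap: 24.8
```

Call:
{"fn": "arm_command", "kwargs": {
  "targets": [
    [25,0,0,0,1],
    [25,0,0,0,0]
  ]
}}

```text
clock: 15.6
eef_pos: [669.6, -184.7, 220.1]
tool_rot: [-2.374, 2.057, -0.0]
wrist_force: [-0.5, 0.8, 0.0]
finger_gap: 25.1
```

```bash
python3 -c "
from h import *
st()
c=cap('scene');half(c)"
```

```text
t 15.6 jig [  57.6 -140. ] z 220.1 ang -1.5694 F [-0.5  0.8  0. ] Fjig [-0.4  0.9] gap 25.1 q [-0.04  0.66 -0.01 -0.   -0.9   0.18]
quad [ 56.  -63.8] ((74.8250503540039, 57.1303596496582), 89.74760437011719) [[27.5, -98.0999984741211], [82.0, -96.4000015258789], [83.80000305175781, -28.100000381469727], [27.799999237060547, -33.79999923706055]]
```

Call:
{"fn": "arm_command", "kwargs": {
  "targets": [
    [25,0,0.04,0.9,0],
    [25,0,0,0.7,0],
    [25,0,0,0.25,0],
    [25,0,0,0.12,0],
    [25,0,0,0,0]
  ]
}}

```text
clock: 16.27
eef_pos: [668.7, -184.9, 180.7]
tool_rot: [-2.373, 2.059, -0.0]
wrist_force: [-0.3, -0.2, 0.3]
finger_gap: 24.9
```

```bash
python3 -c "
from h import *
st()"
```

```text
t 16.275 jig [  56.7 -140.1] z 180.7 ang -1.5705 F [-0.3 -0.2  0.3] Fjig [-0.4 -0.2] gap 24.9 q [-0.04  0.7  -0.04  0.   -0.82  0.18]
```

Call:
{"fn": "arm_command", "kwargs": {
  "targets": [
    [25,-0.5,0,0,0],
    [25,-0.3,0,0,0],
    [25,-0.25,0,0,0],
    [25,-0.25,-0.003,0,0],
    [25,-0.25,-0.003,0,0],
    [25,-0.25,-0.003,0,0],
    [25,-0.25,-0.003,0,0],
    [25,-0.25,-0.003,0,0],
    [25,-0.25,-0.003,0,0],
    [25,-0.25,-0.003,0,0],
    [25,-0.25,-0.003,0,0],
    [25,0,0,0,0]
  ]
}}

```text
clock: 17.77
eef_pos: [660.4, -123.8, 180.6]
tool_rot: [-2.373, 2.058, 0.0]
wrist_force: [-0.4, -0.1, 0.3]
finger_gap: 25.0
```

```bash
python3 -c "
from h import *
st()
c=cap('scene');half(c)
cv2.imwrite('pics/s5c.png',cv2.resize(c['img'][190:300,190:340],None,fx=5,fy=5,interpolation=cv2.INTER_CUBIC))"
```

```text
t 17.775 jig [ 57.1 -78.5] z 180.6 ang -1.5702 F [-0.4 -0.1  0.3] Fjig [-0.4  0. ] gap 25.0 q [ 0.05  0.67 -0.11 -0.   -0.79  0.09]
quad [ 56.1 -26.7] ((58.942195892333984, 73.17408752441406), 2.1201541423797607) [[26.700000762939453, -60.79999923706055], [81.5, -62.5], [82.4000015258789, 10.300000190734863], [29.399999618530273, 6.300000190734863]]
```

View pics/s5c.png

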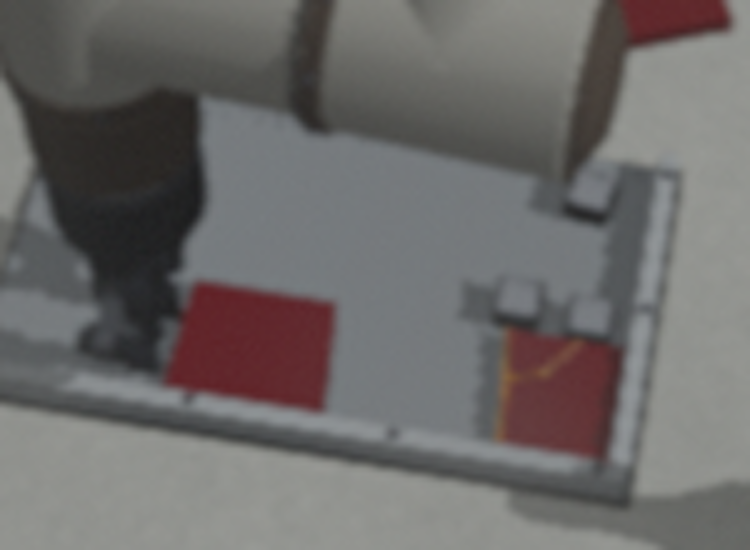

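The tail push is working: the half at crop (250,345) slides along the rail with the gap to the fixed part closing. I push on to just before the magnet.

Call:
{"fn": "arm_command", "kwargs": {
  "targets": [
    [25,-0.25,-0.003,0,0],
    [25,-0.25,-0.003,0,0],
    [25,-0.25,-0.003,0,0],
    [25,-0.25,-0.003,0,0],
    [25,-0.25,-0.003,0,0],
    [25,-0.25,-0.003,0,0],
    [25,-0.25,-0.003,0,0],
    [25,-0.25,-0.003,0,0],
    [25,-0.25,-0.003,0,0],
    [25,-0.25,-0.003,0,0],
    [25,-0.25,-0.003,0,0],
    [25,0,0,0,0]
  ]
}}

```text
clock: 19.32
eef_pos: [653.5, -69.3, 180.8]
tool_rot: [-2.373, 2.058, -0.001]
wrist_force: [0.8, 0.8, 0.5]
finger_gap: 25.1
```

Call:
{"fn": "arm_command", "kwargs": {
  "targets": [
    [25,-0.25,0,0,0],
    [25,-0.25,0,0,0],
    [25,-0.25,0,0,0],
    [25,0,0,0,0]
  ]
}}

```text
clock: 19.82
eef_pos: [651.2, -54.5, 180.7]
tool_rot: [-2.373, 2.058, 0.0]
wrist_force: [0.6, -0.3, 0.0]
finger_gap: 24.9
```

```bash
python3 -c "
from h import *
st()
c=cap('scene');half(c)
t=cap('top');half(t)
a=cv2.resize(c['img'][230:290,240:340],None,fx=7,fy=7,interpolation=cv2.INTER_CUBIC)
cv2.imwrite('pics/s6c.png',a)"
```

```text
t 19.825 jig [57.7 -8.5] z 180.7 ang -1.5701 F [ 0.6 -0.3  0. ] Fjig [ 0.6 -0.4] gap 24.9 q [ 0.16  0.65 -0.16 -0.   -0.76 -0.02]
quad [53.6 45.8] ((67.09081268310547, 77.75788116455078), 0.7590433955192566) [[86.5999984741211, 22.899999618530273], [86.19999694824219, 82.30000305175781], [22.700000762939453, 75.30000305175781], [24.0, 6.5], [52.400001525878906, 4.400000095367432]]
```

View pics/s6c.png

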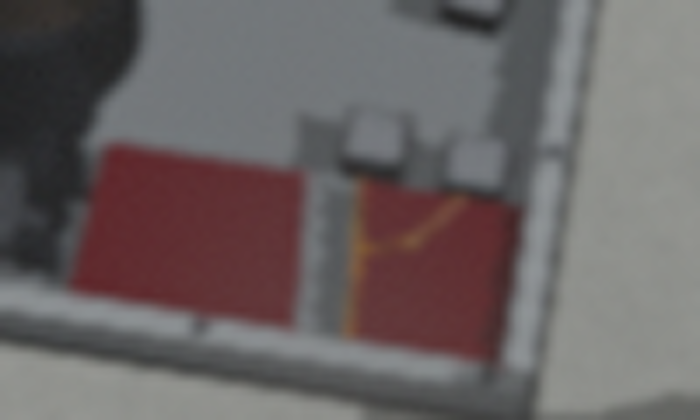

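The half at crop (200,235) is flush with the rail and lined up with the channel, with about 18 mm of gap left. Now I close the break.

Call:
{"fn": "arm_command", "kwargs": {
  "targets": [
    [25,-0.2,0,0,0],
    [25,-0.2,0,0,0],
    [25,-0.2,0,0,0],
    [25,-0.1,0,0,0],
    [25,0,0,0,0]
  ]
}}

```text
clock: 20.55
eef_pos: [649.3, -40.9, 180.7]
tool_rot: [-2.373, 2.058, -0.0]
wrist_force: [-0.2, 0.4, 0.1]
finger_gap: 25.0
```

Call:
{"fn": "arm_command", "kwargs": {
  "targets": [
    [25,-0.1,0,0,0],
    [25,0,0,0,0]
  ]
}}

```text
clock: 20.8
eef_pos: [649.0, -39.1, 180.7]
tool_rot: [-2.373, 2.059, -0.0]
wrist_force: [0.8, 0.6, 0.4]
finger_gap: 24.7
```

Call:
{"fn": "arm_command", "kwargs": {
  "targets": [
    [25,-0.06,0,0,0],
    [25,0,0,0,0]
  ]
}}

```text
clock: 21.05
eef_pos: [648.8, -38.0, 180.8]
tool_rot: [-2.373, 2.059, -0.0]
wrist_force: [1.6, 0.3, 0.4]
finger_gap: 24.8
```

```bash
python3 -c "
from h import *
st()
c=cap('top');half(c)"
```

```text
t 21.05 jig [57.7  8.2] z 180.8 ang -1.5706 F [1.6 0.3 0.4] Fjig [1.7 0. ] gap 24.8 q [ 0.19  0.65 -0.17 -0.   -0.76 -0.05]
quad [ 56.7 134.4] ((59.17560958862305, 50.908233642578125), 3.8781919479370117) [[83.0999984741211, 108.80000305175781], [78.0999984741211, 154.60000610351562], [22.799999237060547, 153.1999969482422], [23.299999237060547, 141.3000030517578], [53.79999923706055, 106.0999984741211]]
quad [52.  62.5] ((66.5496826171875, 78.46119689941406), 2.6591134071350098) [[84.69999694824219, 42.099998474121094], [84.0, 99.19999694824219], [22.799999237060547, 91.80000305175781], [23.799999237060547, 20.799999237060547], [50.20000076293945, 21.399999618530273]]
```

Call:
{"fn": "arm_command", "kwargs": {
  "targets": [
    [25,-0.05,0,0,0],
    [25,0,0,0,0]
  ]
}}

```text
clock: 21.35
eef_pos: [648.6, -37.0, 180.7]
tool_rot: [2.373, -2.059, 0.0]
wrist_force: [0.3, -0.4, -0.2]
finger_gap: 25.1
```

Call:
{"fn": "arm_command", "kwargs": {
  "targets": [
    [25,-0.05,0,0,0],
    [25,0,0,0,0]
  ]
}}

```text
clock: 21.6
eef_pos: [648.5, -36.0, 180.7]
tool_rot: [-2.373, 2.059, -0.0]
wrist_force: [0.2, 0.1, 0.5]
finger_gap: 25.2
```

Call:
{"fn": "arm_command", "kwargs": {
  "targets": [
    [25,-0.05,0,0,0],
    [25,0,0,0,0]
  ]
}}

```text
clock: 21.85
eef_pos: [648.5, -35.4, 180.7]
tool_rot: [2.373, -2.059, 0.001]
wrist_force: [0.6, -3.5, -0.6]
finger_gap: 25.1
```

Contact reached at TCP jig y ≈ 10.8, as predicted. I press slightly more, then check.

Call:
{"fn": "arm_command", "kwargs": {
  "targets": [
    [25,-0.05,0,0,0],
    [25,0,0,0,0]
  ]
}}

```text
clock: 22.1
eef_pos: [648.4, -35.2, 180.9]
tool_rot: [2.372, -2.058, 0.002]
wrist_force: [1.0, -7.2, -0.9]
finger_gap: 25.4
```

Call:
{"fn": "arm_command", "kwargs": {
  "targets": [
    [25,-0.05,0,0,0],
    [25,0,0,0,0]
  ]
}}

```text
clock: 22.35
eef_pos: [648.4, -35.0, 181.0]
tool_rot: [2.372, -2.058, 0.003]
wrist_force: [1.9, -9.6, -0.1]
finger_gap: 24.9
```

```bash
python3 -c "
from h import *
st()
c=cap('scene');half(c)
t=cap('top');half(t)
a=cv2.resize(c['img'][230:290,250:340],(720,480),interpolation=cv2.INTER_CUBIC)
cv2.imwrite('pics/s7c.png',a)"
```

```text
t 22.35 jig [57.7 11.2] z 181.0 ang -1.5708 F [ 1.9 -9.6 -0.1] Fjig [ 0.5 -9.8] gap 24.9 q [ 0.2   0.65 -0.17  0.   -0.76 -0.06]
quad [ 56.1 135.8] ((58.3979377746582, 54.474159240722656), 3.8781919479370117) [[83.0999984741211, 108.80000305175781], [76.0999984741211, 157.3000030517578], [23.5, 157.8000030517578], [23.299999237060547, 141.3000030517578], [53.79999923706055, 106.0999984741211]]
quad [45.8 77.4] ((65.50962829589844, 107.1376953125), 0.38294023275375366) [[48.29999923706055, 24.100000381469727], [85.0999984741211, 44.5], [84.0, 99.19999694824219], [23.600000381469727, 96.4000015258789], [44.400001525878906, 107.5], [23.899999618530273, 129.39999389648438], [22.200000762939453, 25.700000762939453]]
```

View pics/s7c.png

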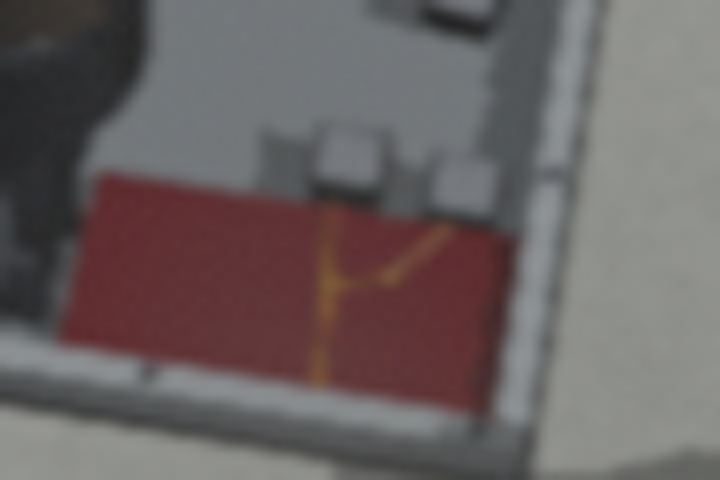

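The break is closed, with the gold seam at crop (325,200)–(318,380) and no gap. I back off, lift clear, and check squareness and rail contact.

Call:
{"fn": "arm_command", "kwargs": {
  "targets": [
    [25,0.15,0,0,0],
    [25,0.5,0,0,0],
    [25,0.9,0,0,0],
    [25,0,0,-0.7,0],
    [25,0,0,-1,0],
    [25,0.5,0.5,-1,-1],
    [25,0.5,1,-1,-1],
    [25,0.5,1,-1,-1],
    [25,0,1,0,-1],
    [25,0,1,0,-1],
    [25,0,1,0,-1],
    [25,0,0,0,0]
  ]
}}

```text
clock: 23.95
eef_pos: [560.3, -138.3, 275.8]
tool_rot: [-2.891, 1.228, -0.001]
wrist_force: [0.7, -0.7, -0.3]
finger_gap: 25.0
```

```bash
python3 -c "
from h import *
st()
c=cap('scene');half(c)
t=cap('top');half(t)
w=cap('wrist')
a=cv2.resize(t['img'][120:200,215:315],(560,448),interpolation=cv2.INTER_CUBIC)
b=cv2.resize(c['img'][230:290,250:340],(672,448),interpolation=cv2.INTER_CUBIC)[:,:240]
cv2.imwrite('pics/s8.png',np.hstack([a,b]));cv2.imwrite('pics/w8.png',w['img'])
g=np.load('jig.npz');th=float(g['th']);R=np.array([[np.cos(th),-np.sin(th)],[np.sin(th),np.cos(th)]])
print('wrist sees pocket at',proj(w,np.r_[g['o']+R@[55,60],15]))
"
```

```text
t 23.95 jig [-44.1 -78.7] z 275.8 ang -0.9444 F [ 0.7 -0.7 -0.3] Fjig [ 0.6 -0.7] gap 25.0 q [ 0.04  0.43 -0.28 -0.   -0.86  0.73]
wrist sees pocket at [[ 61.44647557 291.60315273]]
```

View pics/s8.png

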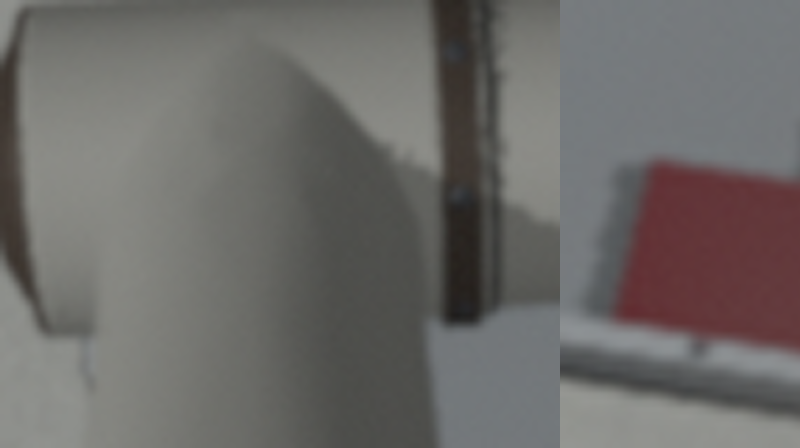

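The arm hides the half in the top view. I measure from the wrist image numerically: line fits of the -x edge and the tail.

```bash
cat > m.py <<'E'
from h import *
import sys
def meas(w):
    g=np.load('jig.npz');th=float(g['th']);R=np.array([[np.cos(th),-np.sin(th)],[np.sin(th),np.cos(th)]])
    # rectified plan view of the jig at z=15, 0.5 mm per pixel: x 0..100, y 0..165
    J=np.array([[0,0],[100,0],[100,165],[0,165]],float)
    src=proj(w,np.c_[J@R.T+g['o'],np.full(4,15)]).astype(np.float32)
    H=cv2.getPerspectiveTransform(src,(J[:,::-1]*4).astype(np.float32))   # col=y, row=x
    v=cv2.warpPerspective(w['img'],H,(660,400),flags=cv2.INTER_CUBIC)
    r=v[...,2].astype(float)-v[...,1]
    def edge(prof,t):   # first upward crossing
        i=np.where((prof[:-1]<t)&(prof[1:]>=t))[0]
        return (i[0]+(t-prof[i[0]])/(prof[i[0]+1]-prof[i[0]]))/4 if len(i) else np.nan
    T=np.nanmax(cv2.blur(r,(15,15)))/2
    for nm,ys in(('half -x edge',range(28,86,4)),('first part -x edge',range(114,125,2))):
        e=np.array([edge(r[:,y*4],T) for y in ys]);print(nm,e.round(2), np.polyfit(ys,e,1).round(4) if not np.isnan(e).any() else '')
    e=np.array([edge(r[x*4],T) for x in range(26,86,5)]);print('tail y',e.round(2),np.polyfit(range(26,86,5),e,1).round(4))
    e=np.array([100-edge(r[::-1,y*4],T) for y in range(26,156,8)]);print('rail side edge',e.round(2))
    return v
E
python3 - <<'E'
from m import *
w=cap('wrist'); v=meas(w); cv2.imwrite('pics/plan.png',v)
E
```

```text
half -x edge [21.3  21.27 21.24 21.33 21.24 21.3  21.22 21.26 21.29 21.31 21.26 21.38
 21.31 21.43 22.47] [8.70000e-03 2.08846e+01]
first part -x edge [35.15 35.55 36.54 37.34 38.21 39.09] [  0.4066 -11.4086]
tail y [22.69 23.1  23.03 22.57 23.03 22.71 22.88 23.13 22.94 23.27 22.94 23.13] [5.20000e-03 2.26745e+01]
rail side edge [91.44 91.36 91.43 91.39 91.4  91.41 91.32 91.35 90.28 86.74 77.62 79.65
 76.1  72.51 68.96 65.41 61.87]
```

The half measures 70.1 mm wide and its edges are parallel to the jig axes within about 0.3°. The fixed part is out of frame, so I shift the camera along to compare the two.

Call:
{"fn": "arm_command", "kwargs": {
  "targets": [
    [25,-0.8,-0.58,0,0],
    [25,-0.8,-0.58,0,0],
    [25,-0.8,-0.58,0,0],
    [25,-0.8,-0.58,0,0],
    [25,0,0,0,0],
    [25,0,0,0,0]
  ]
}}

```text
clock: 24.9
eef_pos: [549.8, -59.1, 274.8]
tool_rot: [2.893, -1.224, 0.0]
wrist_force: [0.0, -0.6, 0.0]
finger_gap: 24.8
```

Run:
```python
from m import *
st(); w=cap('wrist'); v=meas(w); cv2.imwrite('pics/plan2.png',np.vstack([v,cv2.resize(w['img'],(267,200)) if 0 else v[:0]]))
for y in (30,50,70,125,145): print(y,[tuple(int(q) for q in v[int(x*4),y*4,[2,1]]) for x in np.arange(88,97,.75)])
```

```text
t 24.9 jig [-43.3   1.2] z 274.8 ang -0.9417 F [ 0.  -0.6  0. ] Fjig [-0.1 -0.6] gap 24.8 q [ 0.19  0.39 -0.34  0.   -0.83  0.58]
half -x edge [21.22 21.3  21.33 21.37 21.32 21.33 21.28 21.33 21.33 21.38 21.28 21.26
 21.29 21.26 21.37] [2.00000e-04 2.12989e+01]
first part -x edge [21.63 21.47 21.61 21.51 21.4  21.54] [-1.07000e-02  2.28042e+01]
tail y [22.77 22.72 22.68 22.8  22.82 22.45 22.55 22.68 22.68 22.78 22.45 22.89] [-9.00000e-04  2.27395e+01]
rail side edge [91.42 91.47 91.53 91.29 91.32 91.46 91.24 91.38 91.4  91.42 83.04 91.88
 91.82 91.59 91.8  91.85 91.61]
30 [(84, 0), (88, 4), (89, 12), (93, 6), (65, 3), (67, 69), (77, 80), (79, 82), (75, 78), (85, 87), (141, 144), (161, 164)]
50 [(89, 6), (87, 4), (88, 4), (92, 0), (49, 0), (67, 69), (78, 82), (78, 78), (78, 80), (87, 89), (142, 147), (161, 167)]
70 [(85, 6), (87, 1), (87, 2), (92, 4), (69, 9), (74, 72), (75, 80), (78, 80), (72, 76), (87, 90), (140, 145), (163, 166)]
125 [(88, 6), (88, 3), (88, 6), (92, 5), (52, 0), (54, 47), (74, 79), (71, 74), (68, 69), (92, 94), (137, 142), (154, 160)]
145 [(90, 6), (91, 12), (88, 3), (89, 5), (88, 2), (69, 38), (71, 74), (68, 70), (64, 70), (90, 96), (141, 144), (153, 160)]
```

View pics/plan2.png

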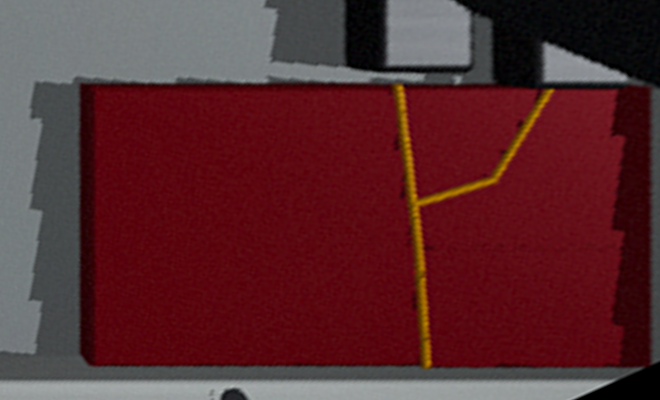

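The plan view shows the two parts in line with the gold seam closed from (400,85) to (428,365). The edges agree within 0.4 mm and the half is square within about 0.001 rad. The arm is clear, so I hand in.

```bash
python3 -c "
from h import *
st(); print(arm.finish_job())"
```

```text
t 24.95 jig [-43.3   0.8] z 274.8 ang -0.9424 F [-0.   0.1 -0.4] Fjig [-0.   0.1] gap 25.0 q [ 0.19  0.39 -0.34  0.   -0.83  0.58]
the job is handed in; nothing more can be done
None
```

The break is closed and the loose part lies square against the long rail; I handed the job in at 25 s of the 45 s allowed. With two fingertips I pushed the part flat onto the rail about 125 mm short of home. I then slid it by its tail along the rail and past the magnet until it met the fixed part, pressing with about 10 N. After that I backed off and lifted clear.

**Last checks (wrist camera, flattened to a plan view):**
- **Squareness:** the loose part's edges run parallel to the jig axes within about 0.001 rad.
- **Rail contact:** its long sides line up with the fixed part's within about 0.4 mm, so any gap at the rail is smaller than that.
- **Break:** the gold seam shows no gap, and the tail is within about 0.5 mm of its home position.

**Disagreements and limits:**
- **Jig position:** my fit was off by 1 to 3 mm, so I judged the final position relative to the fixed part and the rail.
- **Top camera:** the arm blocked its view at the end, so that check was not possible.
- **Other objects:** I did not take a separate final picture of everything else on the table. No contact was intended, and the forces never showed any outside the pushes.

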